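Line up the ravioli stamps by size

ROBOT

A 6-joint arm with a two-finger parallel gripper is mounted at the origin on the work surface. World frame = base frame: x ahead of the robot, y to its left, z up, the work surface at z = 0. Lengths are in m, angles in rad, forces in N, time in s.
With the tool pointing down it reaches from about 0.375 to 0.9 m from the base axis. Payload 3.1 kg.
Tool frame: the origin (TCP) lies on the centre line of the jaws, within the pads' length; the fingertips stand robot.tip_reach ahead of it and the grasp point (between the pads) is the TCP (robot.tip_reach is the distance from the TCP to the fingertips, in m); z points along the fingers, y is the direction in which the jaws open and shut (so a half turn about z gives the same grasp; the last joint's range is limited). The gripper opens to 87 mm and grips with 3 to 60 N. Pads are 19 mm wide; open, the fingers measure 117 mm over their backs; the gripper's body (75 mm by 190 mm) begins 51 mm behind the grasp point.
Start: joints at [-1.329, 0.527, 1.433, -0, 1.181, -0.178], TCP at [0.255, -0.571, 0.242] pointing down, gripper open.
Joint ranges: [-3.08, 3.08], [-0.75, 2.2], [0.22, 2.44], [-1.43, 4.57], [0, 2.65], [-2.85, 2.85]. Speed limits (rad/s): [2.79, 2.79, 3.14, 3.14, 3.14, 3.14].

INTERFACE

Orientations are given as a unit quaternion [x, y, z, w].
In Python, from rig import telemetry, viewer, robot gives the robot as it stands. The module is installed in compiled form; this text tells all that it offers.
- The arm moves only by the tool step_arm, never from a script. Its argument "targets" is a list of rows, each an object of numbers: "dx", "dy", "dz": the shift along the tool's x, y, z in m; "rx", "ry", "rz": the turn, a rotation vector about the tool's x, y, z in degrees. In form: [{"dx": .., "dy": .., "dz": .., "rx": .., "ry": .., "rz": ..}, ...]. A call has exactly 5 rows; each row is the pose to reach, as a shift and turn from the pose measured when the call began, along the tool's axes at that moment; what a row does not reach only later rows make up. A row lasts 1/8 s, in which the tool goes at most 62.5 mm and 10.7 degrees, less where a joint would pass 70% of its speed; a pose out of reach is approached as far as the arm can. A call with a gripper value outside its range is refused whole. "gripper" is the opening, from 0 (shut) to 1 (fully open), set as the call begins (left out, the last holds). The fingers move at their own pace and stop on an object; "force" is the grip in N (left out, the last holds). Time passes only in rows, so rows that repeat a pose let the fingers close, or fill a call up. It gives the time, the measured TCP pose, the force and the opening at its end, in the units of the state.
- telemetry.get_obs(): the state, without advancing time (a new reading comes with each control period).
- viewer.camera(name): name is "scene" or "top" or "wrist"; returns a dict with "img" (384x512x3 uint8, blue, green, red), "depth" (384x512 float32, m along the optical axis (not along the pixel's ray), 0 where there is no reading), "K" (3x3 intrinsics, pixels), "R" (3x3) and "t" (3): a world point X has camera coordinates R X + t. Camera axes: x right, y down, z forward; pixel columns grow to the right and rows downward; lengths in m; the calibration is good to about 2 mm. A picture is of the moment at which its call begins.
- robot.hand_in(): hands the job in, once; it reports no verdict.
The state is a dict: "time": time; "q": joint angles; "joint_velocities": joint speeds; "joint_torque": joint torques, N m; "position": TCP position; "tool_rot": TCP orientation; "ft_force": force on the tool from outside, world axes, zero at the start; "moment": the same for the moment, N m; "grip_width": finger opening in m.
Only numpy, scipy, OpenCV 4.12 (cv2) and the standard library are available. Lean on these libraries where they do the work, as an engineer would, in place of code of your own. Each camera call takes 0.05 s, during which the arm holds its last target.

TASK

Put the four ravioli stamps away on the dark wooden board, one upright on the middle of each cork pad, in order of size: the smallest on the pad next to the white salt pot and so on up to the largest at the other end. Leave the salt pot and the spice jar standing where they are at the ends of the board.

Things in the scene. Friction and masses are not known exactly. Their poses are not given: they have to be found in the camera images.
- stamp36: Loose ravioli stamp, smallest of four. A bare-metal fluted disc 36 mm across and 22 mm high stands on the worktop; above it a brass neck 20 mm across from 22 to 32 mm, then an upright plain wooden handle 28 mm across from 32 to 70 mm (the same handle on all four, grip it from the side faces). Round about its z axis. Mass 0.1 to 0.25 kg. Origin: centre of the underside; z up.
- stamp47: Loose ravioli stamp, second smallest of four. A bare-metal fluted disc 47 mm across and 22 mm high stands on the worktop; above it a brass neck 20 mm across from 22 to 32 mm, then an upright plain wooden handle 28 mm across from 32 to 70 mm (the same handle on all four, grip it from the side faces). Round about its z axis. Mass 0.1 to 0.25 kg. Origin: centre of the underside; z up.
- stamp58: Loose ravioli stamp, second largest of four. A bare-metal fluted disc 58 mm across and 22 mm high stands on the worktop; above it a brass neck 20 mm across from 22 to 32 mm, then an upright plain wooden handle 28 mm across from 32 to 70 mm (the same handle on all four, grip it from the side faces). Round about its z axis. Mass 0.1 to 0.25 kg. Origin: centre of the underside; z up.
- stamp69: Loose ravioli stamp, largest of four. A bare-metal fluted disc 69 mm across and 22 mm high stands on the worktop; above it a brass neck 20 mm across from 22 to 32 mm, then an upright plain wooden handle 28 mm across from 32 to 70 mm (the same handle on all four, grip it from the side faces). Round about its z axis. Mass 0.1 to 0.25 kg. Origin: centre of the underside; z up.
- pad1: Fixed round cork pad, 74 mm across and 6 mm thick, the end pad on the robot's left (+y) of the row of four identical pads on the dark wooden board (480 x 105 x 18 mm, its long side roughly across in front of the robot, turned by up to 0.18 rad). Pads are about 90 mm apart (78 mm at least) and not quite in line. Origin: centre of the pad's underside, on the board's top, 18 mm above the worktop; the pad's top is 24 mm above the worktop.
- pad2: Fixed round cork pad, 74 mm across and 6 mm thick, second from the robot's left of the row of four identical pads on the dark wooden board (480 x 105 x 18 mm, its long side roughly across in front of the robot, turned by up to 0.18 rad). Pads are about 90 mm apart (78 mm at least) and not quite in line. Origin: centre of the pad's underside, on the board's top, 18 mm above the worktop; the pad's top is 24 mm above the worktop.
- pad3: Fixed round cork pad, 74 mm across and 6 mm thick, third from the robot's left of the row of four identical pads on the dark wooden board (480 x 105 x 18 mm, its long side roughly across in front of the robot, turned by up to 0.18 rad). Pads are about 90 mm apart (78 mm at least) and not quite in line. Origin: centre of the pad's underside, on the board's top, 18 mm above the worktop; the pad's top is 24 mm above the worktop.
- pad4: Fixed round cork pad, 74 mm across and 6 mm thick, the end pad on the robot's right (-y) of the row of four identical pads on the dark wooden board (480 x 105 x 18 mm, its long side roughly across in front of the robot, turned by up to 0.18 rad). Pads are about 90 mm apart (78 mm at least) and not quite in line. Origin: centre of the pad's underside, on the board's top, 18 mm above the worktop; the pad's top is 24 mm above the worktop.
- salt_pot: Small white marble salt pot with a marble lid and a little wooden ball knob, 48 mm across, 49 mm high, mass about 0.25 kg, standing loose on one end of the dark wooden board, beyond the last pad, about 77 mm from that pad's centre. It marks the end where the smallest stamp belongs. It may be at either end. Origin: centre of its underside, 18 mm above the worktop.
- spice_jar: Small amber glass spice jar with a dark steel cap, 38 mm across, 46 mm high, mass about 0.2 kg, standing loose on the other end of the board from the salt pot. Origin: centre of its underside, 18 mm above the worktop.
Things that resemble listed ones, but are neither listed nor needed, are in the scene too. What is shaped like the stamp47 but purple is not meant.

How it is judged:
At the end, for the whole second after the job is handed in: Each stamp stands upright (within 0.12 rad) and at rest on its own cork pad, its centre within 14 mm of the pad's centre, in order of diameter (36, 47, 58, 69 mm) along the row, the 36 mm one on the pad next to the salt pot (((horizontal distance between salt_pot and pad1 below 0.16 m and horizontal distance between stamp36 and pad1 below 0.014 m and horizontal distance between stamp47 and pad2 below 0.014 m and horizontal distance between stamp58 and pad3 below 0.014 m and horizontal distance between stamp69 and pad4 below 0.014 m) or (horizontal distance between salt_pot and pad4 below 0.16 m and horizontal distance between stamp36 and pad4 below 0.014 m and horizontal distance between stamp47 and pad3 below 0.014 m and horizontal distance between stamp58 and pad2 below 0.014 m and horizontal distance between stamp69 and pad1 below 0.014 m)) and height (world z) of stamp36 between 0.019 and 0.03 m and angle between each of stamp36, stamp47, stamp58, stamp69's own z axis and vertical below 0.12 rad and linear speed of each of stamp36, stamp47, stamp58, stamp69 below 0.02 m/s and angular speed of each of stamp36, stamp47, stamp58, stamp69 below 0.2 rad/s and height (world z) of stamp47 between 0.019 and 0.03 m and height (world z) of stamp58 between 0.019 and 0.03 m and height (world z) of stamp69 between 0.019 and 0.03 m); the robot touches nothing.
It fails at once if the salt pot was moved by more than 30 mm or knocked over (distance of salt_pot from where it was at the start of the episode above 0.03 m or angle between salt_pot's own z axis and vertical above 0.6 rad).
It fails at once if the spice jar was moved by more than 30 mm or knocked over (distance of spice_jar from where it was at the start of the episode above 0.03 m or angle between spice_jar's own z axis and vertical above 0.6 rad).
It also fails if it takes over 96 s, if anything falls off the work surface, if the arm or the gripper's body presses on something with over 40 N, if the wrist force passes 120 N, or if a joint passes its speed limit or range.

## Working session

There is one attempt and no reset: what is moved stays moved. The work goes in short steps, Python scripts to look and compute and a tool call to move; the robot and the scene stay as the last step left them, time stands still between calls to the robot, and variables do not carry over. Pictures are saved under pics/ and viewed, and the job is handed in when it is done.

Besides the shell and the picture viewer there is one more tool, called in YAML: its name, and indented under it one key for each argument. step_arm: Moves the arm, as the interface text tells. Its arguments: {"type":"object","properties":{"targets":{"type":"array"},"gripper":{"type":"number"},"force":{"type":"number"}},"required":["targets"]}

```bash
mkdir -p pics; cat > h.py <<'E'
import numpy as np, cv2
from rig import telemetry, viewer, robot
def snap(n,f):
    c=viewer.camera(n); cv2.imwrite('pics/'+f,c['img']); np.savez('pics/'+f[:-4]+'.npz',**{k:c[k] for k in c}); return c
def world(c,u,v,d=None):
    d=c['depth'][int(round(v)),int(round(u))] if d is None else d
    p=np.linalg.inv(c['K'])@np.array([u,v,1.])*d
    return c['R'].T@(p-c['t'])
def onplane(c,u,v,z):
    r=c['R'].T@np.linalg.inv(c['K'])@np.array([u,v,1.]); o=-c['R'].T@c['t']
    return o+r*(z-o[2])/r[2]
E
python3 - <<'E'
from h import *
c=snap('top','top1.png');s=snap('scene','scene1.png')
print(c['K'],c['R'],-c['R'].T@c['t'],robot.tip_reach)
print({k:np.round(v,4) for k,v in telemetry.get_obs().items()})
E
```

```text
[[492.96083335   0.         253.68710276]
 [  0.         492.96083335 200.80626014]
 [  0.           0.           1.        ]] [[-2.11736668e-02 -9.99775706e-01 -4.61871594e-04]
 [-9.98040398e-01  2.11641192e-02 -5.88850102e-02]
 [ 5.88815777e-02 -7.85845077e-04 -9.98264665e-01]] [ 0.40581656 -0.0068509   1.43115036] 0.019
{'time': np.float64(0.1), 'q': array([-1.3294e+00,  5.2840e-01,  1.4339e+00,  3.0000e-04,  1.1815e+00,
       -1.7840e-01]), 'joint_velocities': array([ 0.001 , -0.0012, -0.0019, -0.001 , -0.0001,  0.0006]), 'joint_torque': array([-2.91800e-01, -4.41949e+01, -1.78608e+01, -6.41000e-02,
        2.26000e-02, -4.84000e-02]), 'position': array([ 0.2547, -0.57  ,  0.2406]), 'tool_rot': array([ 9.781e-01,  2.083e-01,  1.000e-04, -1.100e-03]), 'ft_force': array([-0.6579,  0.4296, -0.1477]), 'moment': array([ 0.0391, -0.0663, -0.1103]), 'grip_width': np.float64(0.0867)}
```

View pics/top1.png

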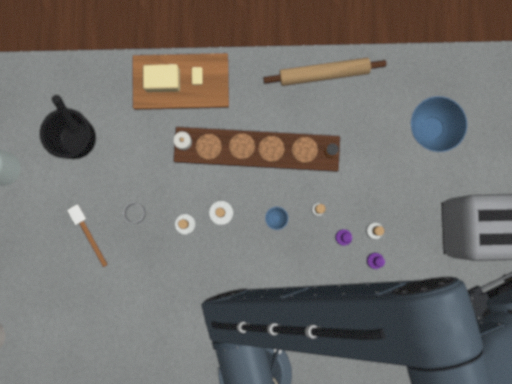

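View pics/scene1.png

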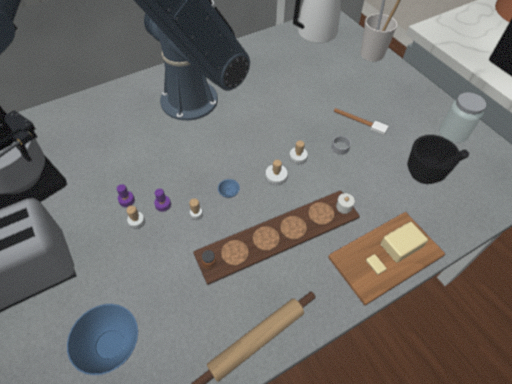

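```bash
python3 - <<'E'
from h import *
i=cv2.imread('pics/top1.png')
a=cv2.resize(i[190:280,150:400],None,fx=3.2,fy=3.2,interpolation=cv2.INTER_CUBIC)
b=cv2.resize(i[115:180,160:350],None,fx=4.2,fy=4.2,interpolation=cv2.INTER_CUBIC)
cv2.imwrite('pics/a.png',a);cv2.imwrite('pics/b.png',b)
E
```

```text
(no output)
```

View pics/a.png

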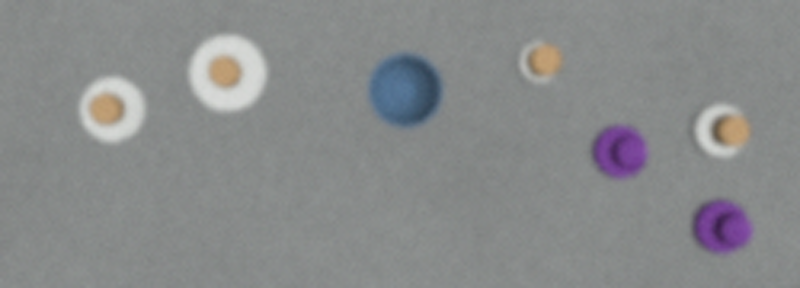

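View pics/b.png

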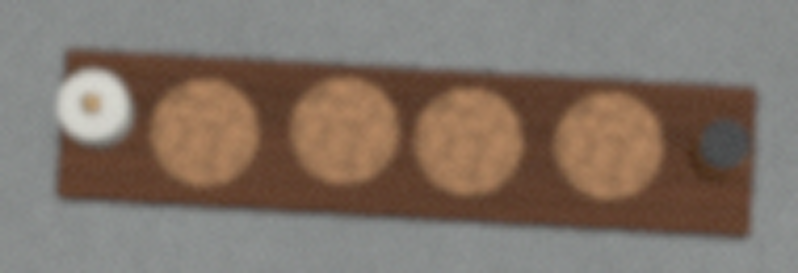

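```bash
cat > m.py <<'E'
from h import *
def blobs(mask,c,z,amin=20):
    n,l,s,ce=cv2.connectedComponentsWithStats(mask.astype(np.uint8))
    for i in range(1,n):
        if s[i,4]>amin:
            x,y,w,h=s[i,:4]
            cu=(x+(w-1)/2,y+(h-1)/2)
            print(s[i,4],w,h,'cent',ce[i].round(1),'bbox',cu,onplane(c,*ce[i],z).round(4),onplane(c,*cu,z).round(4))
E
python3 - <<'E'
from m import *
c=dict(np.load('pics/top1.npz'))
img=c['img']; hsv=cv2.cvtColor(img,cv2.COLOR_BGR2HSV).astype(int)
H,S,V=hsv[...,0],hsv[...,1],hsv[...,2]
for p in [(208,147),(319,209),(185,224),(325,135),(230,205)]: print(p,hsv[p[1],p[0]])
roi=np.zeros(H.shape,bool); roi[195:285,160:400]=1
print('handles');blobs(roi&(H>8)&(H<25)&(S>80),c,.07)
print('discs incl handle');blobs(roi&((V>175)|((H>8)&(H<25)&(S>70))),c,.022)
print('purple');blobs(roi&(H>130)&(H<160)&(S>80),c,.03)
roi[:]=0; roi[120:175,165:345]=1
print('pads');blobs(roi&(H>5)&(H<25)&(V>120)&(S>60),c,.024)
print('pot');blobs(roi&(V>150)&(S<50),c,.055)
d=c['depth']
for p in [(208,147),(319,209),(185,224),(330,150)]: print(world(c,*p))
E
```

```text
(208, 147) [ 13 115 166]
(319, 209) [ 17 100 189]
(185, 224) [ 17  99 188]
(325, 135) [  9  63 105]
(230, 205) [ 75   3 177]
handles
58 9 8 cent [320.  208.5] bbox (np.float64(320.0), np.float64(208.5)) [ 0.4609 -0.1907  0.07  ] [ 0.4609 -0.1907  0.07  ]
43 7 7 cent [219.9 212.1] bbox (np.float64(220.0), np.float64(212.0)) [0.4568 0.0861 0.07  ] [0.4571 0.0858 0.07  ]
52 9 8 cent [182.8 223.6] bbox (np.float64(183.0), np.float64(223.5)) [0.4272 0.189  0.07  ] [0.4275 0.1884 0.07  ]
62 10 8 cent [378.3 230.4] bbox (np.float64(378.5), np.float64(230.5)) [ 0.3972 -0.3495  0.07  ] [ 0.3969 -0.3501  0.07  ]
discs incl handle
443 24 24 cent [220.7 212.3] bbox (np.float64(220.5), np.float64(212.5)) [0.4579 0.0872 0.022 ] [0.4575 0.0876 0.022 ]
64 9 9 cent [320.1 208.4] bbox (np.float64(320.0), np.float64(208.0)) [ 0.4632 -0.1974  0.022 ] [ 0.4643 -0.1972  0.022 ]
308 20 20 cent [184.5 223.7] bbox (np.float64(184.5), np.float64(223.5)) [0.4277 0.191  0.022 ] [0.4282 0.191  0.022 ]
161 16 16 cent [375.3 230.6] bbox (np.float64(375.5), np.float64(230.5)) [ 0.3964 -0.3529  0.022 ] [ 0.3967 -0.3
[... 331 characters left out ...]
.float64(145.5)) [0.6484 0.0235 0.024 ] [0.649  0.0237 0.024 ]
526 26 26 cent [208.4 146.2] bbox (np.float64(208.5), np.float64(146.5)) [0.6489 0.1192 0.024 ] [0.6481 0.1188 0.024 ]
526 26 26 cent [271.2 148.3] bbox (np.float64(271.5), np.float64(148.5)) [ 0.6392 -0.0615  0.024 ] [ 0.6385 -0.0624  0.024 ]
526 26 26 cent [304.6 149.3] bbox (np.float64(304.5), np.float64(149.5)) [ 0.6342 -0.1576  0.024 ] [ 0.6335 -0.1572  0.024 ]
pot
223 18 16 cent [181.5 139.7] bbox (np.float64(181.5), np.float64(139.5)) [0.6638 0.1918 0.055 ] [0.6643 0.1917 0.055 ]
[0.64638607 0.12005485 0.02582192]
[ 0.45956577 -0.18774486  0.07092137]
[0.42604316 0.18286763 0.06998202]
[ 0.62441977 -0.22445019  0.06231562]
```

```bash
cat > go.py <<'E'
import sys,numpy as np
from rig import telemetry
from scipy.spatial.transform import Rotation as R
def go(x,y,z):
    o=telemetry.get_obs(); r=R.from_quat(o['tool_rot'])
    t=R.from_matrix(np.array([[0,1,0],[1,0,0],[0,0,-1.]]))
    d=r.inv().apply(np.array([x,y,z])-o['position'])
    rv=(r.inv()*t).as_rotvec(degrees=True)
    print('t',round(float(o['time']),2),'pos',o['position'].round(4),'w',round(float(o['grip_width']),4),'F',o['ft_force'].round(1),'q6',round(float(o['q'][5]),2))
    print('d',(d*1000).round(1),'rot',rv.round(1))
if __name__=='__main__': go(*map(float,sys.argv[1:4]))
E
python3 go.py .26 -.35 .24
```

```text
t 0.1 pos [ 0.2547 -0.57    0.2406] w 0.0867 F [-0.7  0.4 -0.1] q6 -0.18
d [  94.4 -198.7    1.1] rot [ -0.1  -0.1 -66. ]
```

step_arm:
  targets:
    - {"dx": 0.018,"dy": -0.04,"dz": 0}
    - {"dx": 0.036,"dy": -0.08,"dz": 0}
    - {"dx": 0.054,"dy": -0.12,"dz": 0}
    - {"dx": 0.072,"dy": -0.16,"dz": 0}
    - {"dx": 0.09,"dy": -0.2,"dz": 0}
  gripper: 0.65
  force: 20

```text
invalid input
```

```bash
python3 go.py .397 -.351 .17
```

```text
t 0.1 pos [ 0.2547 -0.57    0.2406] w 0.0867 F [-0.7  0.4 -0.1] q6 -0.18
d [ 219.1 -141.9   71.1] rot [ -0.1  -0.1 -66. ]
```

step_arm:
  targets:
    - {"dx": 0.018,"dy": -0.04,"dz": 0,"rx": 0,"ry": 0,"rz": 0}
    - {"dx": 0.036,"dy": -0.08,"dz": 0,"rx": 0,"ry": 0,"rz": 0}
    - {"dx": 0.054,"dy": -0.12,"dz": 0,"rx": 0,"ry": 0,"rz": 0}
    - {"dx": 0.072,"dy": -0.16,"dz": 0,"rx": 0,"ry": 0,"rz": 0}
    - {"dx": 0.09,"dy": -0.2,"dz": 0,"rx": 0,"ry": 0,"rz": 0}
  gripper: 0.65
  force: 20

```text
time: 0.72
position: [0.2552, -0.3491, 0.2409]
tool_rot: [0.978, 0.208, 0.0, -0.001]
ft_force: [-0.1, 0.2, 0.7]
grip_width: 0.0574
```

```bash
python3 go.py .397 -.351 .17
```

```text
t 0.72 pos [ 0.2552 -0.3491  0.2409] w 0.0574 F [-0.1  0.2  0.7] q6 -0.05
d [128.6  59.7  70.8] rot [ -0.1  -0.1 -66. ]
```

step_arm:
  targets:
    - {"dx": 0.026,"dy": 0.012,"dz": 0.01,"rx": 0,"ry": 0,"rz": -10}
    - {"dx": 0.052,"dy": 0.024,"dz": 0.025,"rx": 0,"ry": 0,"rz": -20}
    - {"dx": 0.078,"dy": 0.036,"dz": 0.04,"rx": 0,"ry": 0,"rz": -30}
    - {"dx": 0.104,"dy": 0.048,"dz": 0.055,"rx": 0,"ry": 0,"rz": -40}
    - {"dx": 0.1286,"dy": 0.0597,"dz": 0.07,"rx": 0,"ry": 0,"rz": -50}

```text
time: 1.35
position: [0.3978, -0.3508, 0.17]
tool_rot: [0.797, 0.604, 0.001, -0.001]
ft_force: [0.1, -0.6, 0.1]
grip_width: 0.0565
```

```bash
python3 go.py .397 -.351 .17
```

```text
t 1.35 pos [ 0.3978 -0.3508  0.17  ] w 0.0565 F [ 0.1 -0.6  0.1] q6 -0.66
d [-0.4 -0.7  0. ] rot [ -0.1  -0.2 -15.6]
```

step_arm:
  targets:
    - {"dx": 0,"dy": 0,"dz": 0,"rx": 0,"ry": 0,"rz": -8}
    - {"dx": 0,"dy": 0,"dz": 0,"rx": 0,"ry": 0,"rz": -15.6}
    - {"dx": 0,"dy": 0,"dz": 0,"rx": 0,"ry": 0,"rz": -15.6}
    - {"dx": 0,"dy": 0,"dz": 0,"rx": 0,"ry": 0,"rz": -15.6}
    - {"dx": 0,"dy": 0,"dz": 0,"rx": 0,"ry": 0,"rz": -15.6}

```text
time: 1.98
position: [0.3977, -0.3508, 0.17]
tool_rot: [0.708, 0.707, 0.001, -0.001]
ft_force: [-0.4, 0.2, 0.1]
grip_width: 0.0566
```

```bash
python3 go.py .397 -.351 .053; python3 -c "
from h import *
c=snap('wrist','w1.png');print(c['K'][0,0],-c['R'].T@c['t'])"
```

```text
t 1.98 pos [ 0.3977 -0.3508  0.17  ] w 0.0566 F [-0.4  0.2  0.1] q6 -0.93
d [ -0.5  -0.6 117. ] rot [-0.  -0.2 -0.1]
296.8134432790217 [ 0.39690555 -0.28526046  0.31393103]
```

View pics/w1.png

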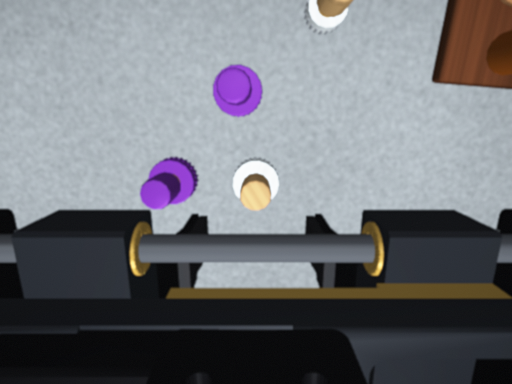

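```bash
python3 -c "
from h import *
c=dict(np.load('pics/w1.npz'));i=c['img'];cv2.imwrite('pics/w1c.png',cv2.resize(i[150:230,200:320],None,fx=5,fy=5))
print(onplane(c,256,192,.07),world(c,256,192))
hsv=cv2.cvtColor(i,cv2.COLOR_BGR2HSV);m=(hsv[...,1]>90)&(hsv[...,0]<25)&(hsv[...,0]>8);m[:150]=0;m[230:]=0;m[:,:200]=0;m[:,320:]=0
from m import blobs;blobs(m,c,.07)"
```

```text
[ 0.39647976 -0.34812576  0.07      ] [ 0.39647941 -0.34817698  0.06980124]
604 29 34 cent [255.2 189.8] bbox (np.float64(255.0), np.float64(191.5)) [ 0.3958 -0.3462  0.07  ] [ 0.3956 -0.3477  0.07  ]
```

View pics/w1c.png

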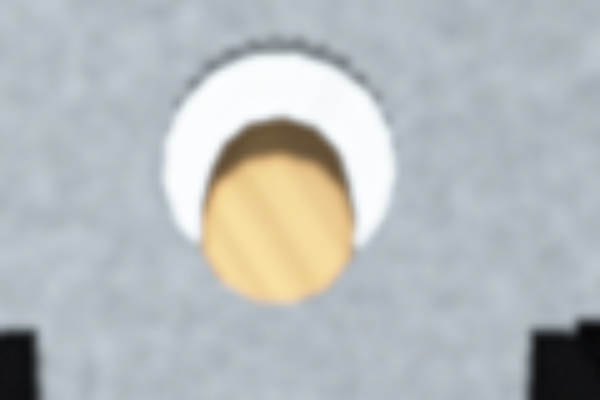

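step_arm:
  targets:
    - {"dx": 0,"dy": -0.001,"dz": 0.03,"rx": 0,"ry": 0,"rz": 0}
    - {"dx": 0,"dy": -0.001,"dz": 0.06,"rx": 0,"ry": 0,"rz": 0}
    - {"dx": 0,"dy": -0.001,"dz": 0.09,"rx": 0,"ry": 0,"rz": 0}
    - {"dx": 0,"dy": -0.001,"dz": 0.117,"rx": 0,"ry": 0,"rz": 0}
    - {"dx": 0,"dy": -0.001,"dz": 0.117,"rx": 0,"ry": 0,"rz": 0}

```text
time: 2.65
position: [0.3957, -0.3495, 0.0515]
tool_rot: [0.708, 0.706, 0.001, -0.004]
ft_force: [-0.6, 0.0, 0.5]
grip_width: 0.0566
```

step_arm:
  targets:
    - {"dx": 0,"dy": 0,"dz": 0,"rx": 0,"ry": 0,"rz": 0}
    - {"dx": 0,"dy": 0,"dz": 0,"rx": 0,"ry": 0,"rz": 0}
    - {"dx": 0,"dy": 0,"dz": 0,"rx": 0,"ry": 0,"rz": 0}
    - {"dx": 0,"dy": 0,"dz": 0,"rx": 0,"ry": 0,"rz": 0}
    - {"dx": 0,"dy": 0,"dz": 0,"rx": 0,"ry": 0,"rz": 0}
  gripper: 0

```text
time: 3.28
position: [0.3961, -0.3498, 0.0522]
tool_rot: [0.708, 0.706, 0.001, -0.003]
ft_force: [-0.7, 0.7, 4.7]
grip_width: 0.0274
```

```bash
python3 go.py .53 -.16 .20
```

```text
t 3.27 pos [ 0.3961 -0.3498  0.0522] w 0.0274 F [-0.7  0.7  4.7] q6 -0.94
d [ 190.9  133.2 -147.1] rot [-0.1 -0.3 -0.1]
```

step_arm:
  targets:
    - {"dx": 0,"dy": 0,"dz": -0.02,"rx": 0,"ry": 0,"rz": 0}
    - {"dx": 0,"dy": 0,"dz": -0.05,"rx": 0,"ry": 0,"rz": 0}
    - {"dx": 0.02,"dy": 0.015,"dz": -0.08,"rx": 0,"ry": 0,"rz": 0}
    - {"dx": 0.05,"dy": 0.04,"dz": -0.11,"rx": 0,"ry": 0,"rz": 0}
    - {"dx": 0.08,"dy": 0.06,"dz": -0.13,"rx": 0,"ry": 0,"rz": 0}
  force: 30

```text
time: 3.9
position: [0.4572, -0.2701, 0.1836]
tool_rot: [0.708, 0.706, 0.001, -0.002]
ft_force: [-0.0, -1.6, -1.8]
grip_width: 0.0273
```

```bash
python3 go.py .6485 .0236 .17
```

```text
t 3.9 pos [ 0.4572 -0.2701  0.1836] w 0.0273 F [-0.  -1.6 -1.8] q6 -0.74
d [294.1 190.5  14.6] rot [-0.1 -0.3 -0.2]
```

step_arm:
  targets:
    - {"dx": 0.03,"dy": 0.02,"dz": 0,"rx": 0,"ry": 0,"rz": 0}
    - {"dx": 0.065,"dy": 0.043,"dz": 0,"rx": 0,"ry": 0,"rz": 0}
    - {"dx": 0.1,"dy": 0.065,"dz": 0,"rx": 0,"ry": 0,"rz": 0}
    - {"dx": 0.135,"dy": 0.088,"dz": 0,"rx": 0,"ry": 0,"rz": 0}
    - {"dx": 0.17,"dy": 0.11,"dz": 0,"rx": 0,"ry": 0,"rz": 0}

```text
time: 4.53
position: [0.5677, -0.099, 0.1836]
tool_rot: [0.708, 0.706, 0.001, -0.003]
ft_force: [-1.0, -0.5, -1.8]
grip_width: 0.0274
```

```bash
python3 go.py .6485 .0236 .16
```

```text
t 4.53 pos [ 0.5677 -0.099   0.1836] w 0.0274 F [-1.  -0.5 -1.8] q6 -0.37
d [122.7  80.6  24. ] rot [-0.2 -0.3 -0.1]
```

step_arm:
  targets:
    - {"dx": 0.03,"dy": 0.02,"dz": 0,"rx": 0,"ry": 0,"rz": 0}
    - {"dx": 0.06,"dy": 0.04,"dz": 0,"rx": 0,"ry": 0,"rz": 0}
    - {"dx": 0.095,"dy": 0.062,"dz": 0.01,"rx": 0,"ry": 0,"rz": 0}
    - {"dx": 0.1227,"dy": 0.0806,"dz": 0.024,"rx": 0,"ry": 0,"rz": 0}
    - {"dx": 0.1227,"dy": 0.0806,"dz": 0.024,"rx": 0,"ry": 0,"rz": 0}

```text
time: 5.15
position: [0.6479, 0.026, 0.1579]
tool_rot: [0.707, 0.707, -0.0, -0.004]
ft_force: [-0.3, -0.0, -0.2]
grip_width: 0.0271
```

```bash
python3 go.py .6485 .0236 .077;python3 -c "
from h import *
c=snap('wrist','w2.png')"
```

```text
t 5.15 pos [0.6479 0.026  0.1579] w 0.0271 F [-0.3 -0.  -0.2] q6 -0.14
d [-2.9  1.1 80.9] rot [-0.4 -0.3  0. ]
```

View pics/w2.png

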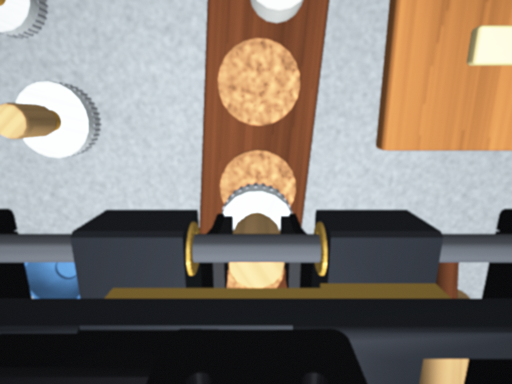

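```bash
python3 -c "
from h import *
c=dict(np.load('pics/w2.npz'))
print(onplane(c,259,82,.024),world(c,259,82), onplane(c,218.5,82,.024)[0],onplane(c,300,82,.024)[0],onplane(c,259,38,.024)[1],onplane(c,259,126,.024)[1])
print('pad2 edges',onplane(c,220,180,.024)[0],onplane(c,297,180,.024)[0])"
```

```text
[0.64847844 0.12092868 0.024     ] [0.64847828 0.12092125 0.02406945] 0.6125727861650853 0.6847675804114847 0.15662146084057837 0.08278152944344562
pad2 edges 0.6114523853885038 0.6851161832687083
```

step_arm:
  targets:
    - {"dx": -0.002,"dy": 0.001,"dz": 0.02,"rx": 0,"ry": 0,"rz": 0}
    - {"dx": -0.0025,"dy": 0.001,"dz": 0.04,"rx": 0,"ry": 0,"rz": 0}
    - {"dx": -0.0025,"dy": 0.001,"dz": 0.055,"rx": 0,"ry": 0,"rz": 0}
    - {"dx": -0.0025,"dy": 0.001,"dz": 0.07,"rx": 0,"ry": 0,"rz": 0}
    - {"dx": -0.0025,"dy": 0.001,"dz": 0.07,"rx": 0,"ry": 0,"rz": 0}

```text
time: 5.82
position: [0.647, 0.0223, 0.0868]
tool_rot: [0.707, 0.707, -0.002, -0.005]
ft_force: [-0.9, 0.4, -1.1]
grip_width: 0.0275
```

```bash
python3 go.py .6485 .0236 .0765
```

```text
t 5.83 pos [0.647  0.0223 0.0868] w 0.0275 F [-0.9  0.4 -1.1] q6 -0.14
d [ 1.3  1.6 10.3] rot [-0.6 -0.3 -0. ]
```

step_arm:
  targets:
    - {"dx": 0.001,"dy": 0.0015,"dz": 0.004,"rx": -0.6,"ry": -0.3,"rz": 0}
    - {"dx": 0.001,"dy": 0.0015,"dz": 0.008,"rx": -0.6,"ry": -0.3,"rz": 0}
    - {"dx": 0.001,"dy": 0.0015,"dz": 0.0095,"rx": -0.6,"ry": -0.3,"rz": 0}
    - {"dx": 0.001,"dy": 0.0015,"dz": 0.0095,"rx": -0.6,"ry": -0.3,"rz": 0}
    - {"dx": 0.001,"dy": 0.0015,"dz": 0.0095,"rx": -0.6,"ry": -0.3,"rz": 0}

```text
time: 6.45
position: [0.6485, 0.0233, 0.0775]
tool_rot: [0.707, 0.707, 0.0, 0.0]
ft_force: [0.3, -0.6, -0.6]
grip_width: 0.0276
```

```bash
python3 go.py .6485 .0236 .0765
```

```text
t 6.45 pos [0.6485 0.0233 0.0775] w 0.0276 F [ 0.3 -0.6 -0.6] q6 -0.14
d [ 0.3 -0.   1. ] rot [ 0.1 -0.  -0. ]
```

step_arm:
  targets:
    - {"dx": 0,"dy": 0,"dz": 0.001,"rx": 0,"ry": 0,"rz": 0}
    - {"dx": 0,"dy": 0,"dz": 0.0015,"rx": 0,"ry": 0,"rz": 0}
    - {"dx": 0,"dy": 0,"dz": 0.0015,"rx": 0,"ry": 0,"rz": 0}
    - {"dx": 0,"dy": 0,"dz": 0.0015,"rx": 0,"ry": 0,"rz": 0}
    - {"dx": 0,"dy": 0,"dz": 0.0015,"rx": 0,"ry": 0,"rz": 0}

```text
time: 7.08
position: [0.6487, 0.0232, 0.0764]
tool_rot: [0.707, 0.707, 0.001, 0.001]
ft_force: [-0.2, -0.6, 1.8]
grip_width: 0.0271
```

step_arm:
  targets:
    - {"dx": 0,"dy": 0,"dz": 0,"rx": 0,"ry": 0,"rz": 0}
    - {"dx": 0,"dy": 0,"dz": 0,"rx": 0,"ry": 0,"rz": 0}
    - {"dx": 0,"dy": 0,"dz": 0,"rx": 0,"ry": 0,"rz": 0}
    - {"dx": 0,"dy": 0,"dz": 0,"rx": 0,"ry": 0,"rz": 0}
    - {"dx": 0,"dy": 0,"dz": 0,"rx": 0,"ry": 0,"rz": 0}
  gripper: 0.65

```text
time: 7.7
position: [0.6487, 0.0232, 0.0763]
tool_rot: [0.707, 0.707, 0.001, 0.001]
ft_force: [-1.1, -0.4, 0.8]
grip_width: 0.0556
```

step_arm:
  targets:
    - {"dx": 0,"dy": 0,"dz": -0.015,"rx": 0,"ry": 0,"rz": 0}
    - {"dx": 0,"dy": 0,"dz": -0.035,"rx": 0,"ry": 0,"rz": 0}
    - {"dx": -0.01,"dy": 0,"dz": -0.06,"rx": 0,"ry": 0,"rz": 0}
    - {"dx": -0.035,"dy": -0.02,"dz": -0.08,"rx": 0,"ry": 0,"rz": 0}
    - {"dx": -0.065,"dy": -0.05,"dz": -0.09,"rx": 0,"ry": 0,"rz": 0}

```text
time: 8.32
position: [0.6001, -0.0424, 0.1696]
tool_rot: [0.707, 0.707, 0.002, 0.003]
ft_force: [-0.7, -1.3, -1.3]
grip_width: 0.0566
```

```bash
python3 go.py .461 -.191 .15
```

```text
t 8.32 pos [ 0.6001 -0.0424  0.1696] w 0.0566 F [-0.7 -1.3 -1.3] q6 -0.26
d [-148.5 -139.4   18.7] rot [0.5 0.1 0. ]
```

Next is stamp36.

step_arm:
  targets:
    - {"dx": -0.035,"dy": -0.033,"dz": 0.004,"rx": 0.5,"ry": 0,"rz": 0}
    - {"dx": -0.075,"dy": -0.07,"dz": 0.008,"rx": 0.5,"ry": 0,"rz": 0}
    - {"dx": -0.115,"dy": -0.108,"dz": 0.012,"rx": 0.5,"ry": 0,"rz": 0}
    - {"dx": -0.1485,"dy": -0.1394,"dz": 0.019,"rx": 0.5,"ry": 0,"rz": 0}
    - {"dx": -0.1485,"dy": -0.1394,"dz": 0.019,"rx": 0.5,"ry": 0,"rz": 0}

```text
time: 8.95
position: [0.4595, -0.1932, 0.1509]
tool_rot: [0.709, 0.706, -0.001, 0.001]
ft_force: [-0.3, -0.6, 0.0]
grip_width: 0.0566
```

```bash
python3 go.py .461 -.191 .053;python3 -c "
from h import *
c=snap('wrist','w3.png');cv2.imwrite('pics/w3c.png',cv2.resize(c['img'][:230,150:450],None,fx=2.6,fy=2.6))"
```

```text
t 8.95 pos [ 0.4595 -0.1932  0.1509] w 0.0566 F [-0.3 -0.6  0. ] q6 -0.61
d [ 2.4  1.6 97.9] rot [-0.   0.1 -0.2]
```

View pics/w3c.png

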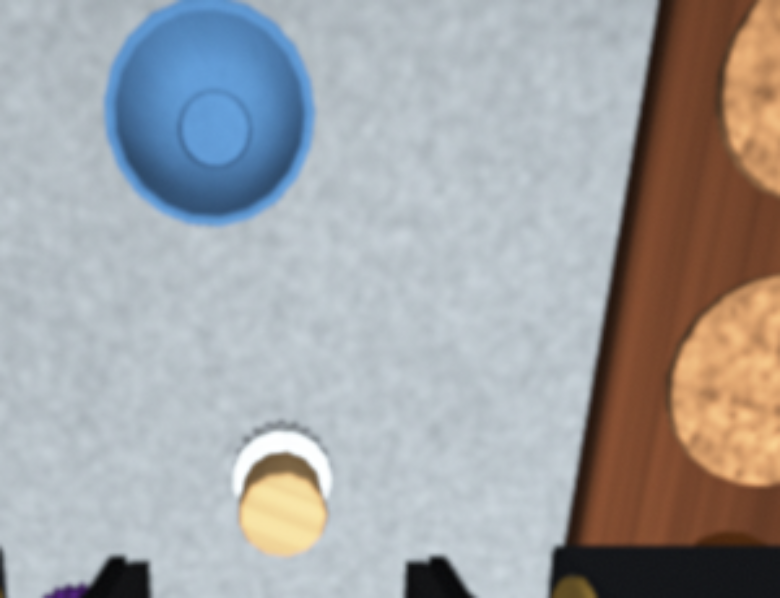

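```bash
python3 -c "
from h import *
c=dict(np.load('pics/w3.npz'));print(onplane(c,259.2,197.3,.07), onplane(c,150+756/2.6,380/2.6,.024))"
```

```text
[ 0.46086048 -0.19027442  0.07      ] [ 0.62591504 -0.1556923   0.024     ]
```

step_arm:
  targets:
    - {"dx": 0.0024,"dy": 0.0016,"dz": 0.025,"rx": 0,"ry": 0,"rz": 0}
    - {"dx": 0.0024,"dy": 0.0016,"dz": 0.05,"rx": 0,"ry": 0,"rz": 0}
    - {"dx": 0.0024,"dy": 0.0016,"dz": 0.08,"rx": 0,"ry": 0,"rz": 0}
    - {"dx": 0.0024,"dy": 0.0016,"dz": 0.098,"rx": 0,"ry": 0,"rz": 0}
    - {"dx": 0.0024,"dy": 0.0016,"dz": 0.098,"rx": 0,"ry": 0,"rz": 0}

```text
time: 9.62
position: [0.4633, -0.1893, 0.0527]
tool_rot: [0.707, 0.707, -0.001, 0.001]
ft_force: [-1.1, -0.1, 0.5]
grip_width: 0.0564
```

step_arm:
  targets:
    - {"dx": 0,"dy": 0,"dz": 0,"rx": 0,"ry": 0,"rz": 0}
    - {"dx": 0,"dy": 0,"dz": 0,"rx": 0,"ry": 0,"rz": 0}
    - {"dx": 0,"dy": 0,"dz": 0,"rx": 0,"ry": 0,"rz": 0}
    - {"dx": 0,"dy": 0,"dz": 0,"rx": 0,"ry": 0,"rz": 0}
    - {"dx": 0,"dy": 0,"dz": 0,"rx": 0,"ry": 0,"rz": 0}
  gripper: 0

```text
time: 10.25
position: [0.4631, -0.1893, 0.0531]
tool_rot: [0.708, 0.707, -0.001, 0.001]
ft_force: [-1.6, -0.3, 4.5]
grip_width: 0.0272
```

```bash
python3 go.py .649 .12 .18
```

```text
t 10.25 pos [ 0.4631 -0.1893  0.0531] w 0.0272 F [-1.6 -0.3  4.5] q6 -0.61
d [ 309.3  185.6 -127.5] rot [ 0.   0.1 -0.1]
```

step_arm:
  targets:
    - {"dx": 0,"dy": 0,"dz": -0.02,"rx": 0,"ry": 0,"rz": 0}
    - {"dx": 0,"dy": 0,"dz": -0.05,"rx": 0,"ry": 0,"rz": 0}
    - {"dx": 0.02,"dy": 0.01,"dz": -0.08,"rx": 0,"ry": 0,"rz": 0}
    - {"dx": 0.05,"dy": 0.03,"dz": -0.11,"rx": 0,"ry": 0,"rz": 0}
    - {"dx": 0.085,"dy": 0.05,"dz": -0.128,"rx": 0,"ry": 0,"rz": 0}

```text
time: 10.88
position: [0.5142, -0.1039, 0.1823]
tool_rot: [0.708, 0.706, -0.0, 0.002]
ft_force: [-0.2, 0.3, -0.6]
grip_width: 0.0271
```

step_arm:
  targets:
    - {"dx": 0.035,"dy": 0.02,"dz": 0,"rx": 0,"ry": 0,"rz": 0}
    - {"dx": 0.075,"dy": 0.043,"dz": 0,"rx": 0,"ry": 0,"rz": 0}
    - {"dx": 0.115,"dy": 0.067,"dz": 0,"rx": 0,"ry": 0,"rz": 0}
    - {"dx": 0.155,"dy": 0.09,"dz": 0,"rx": 0,"ry": 0,"rz": 0}
    - {"dx": 0.19,"dy": 0.11,"dz": 0,"rx": 0,"ry": 0,"rz": 0}

```text
time: 11.5
position: [0.6251, 0.0874, 0.1814]
tool_rot: [0.708, 0.706, -0.0, 0.002]
ft_force: [0.1, -0.4, -0.1]
grip_width: 0.0271
```

```bash
python3 go.py .6485 .12 .16
```

```text
t 11.5 pos [0.6251 0.0874 0.1814] w 0.0271 F [ 0.1 -0.4 -0.1] q6 -0.03
d [32.7 23.2 21.3] rot [ 0.1  0.2 -0.1]
```

step_arm:
  targets:
    - {"dx": 0.018,"dy": 0.013,"dz": 0.005,"rx": 0,"ry": 0,"rz": 0}
    - {"dx": 0.0327,"dy": 0.0232,"dz": 0.015,"rx": 0,"ry": 0,"rz": 0}
    - {"dx": 0.0327,"dy": 0.0232,"dz": 0.03,"rx": 0,"ry": 0,"rz": 0}
    - {"dx": 0.0327,"dy": 0.0232,"dz": 0.05,"rx": 0,"ry": 0,"rz": 0}
    - {"dx": 0.0327,"dy": 0.0232,"dz": 0.05,"rx": 0,"ry": 0,"rz": 0}

```text
time: 12.12
position: [0.6459, 0.1187, 0.1285]
tool_rot: [0.708, 0.706, -0.003, -0.001]
ft_force: [-1.3, -0.3, -1.0]
grip_width: 0.0277
```

```bash
python3 go.py .6485 .12 .0775;python3 -c "
from h import *
c=snap('scene','s2.png')"
```

```text
t 12.12 pos [0.6459 0.1187 0.1285] w 0.0277 F [-1.3 -0.3 -1. ] q6 0.02
d [ 1.5  2.8 51. ] rot [-0.3  0.2 -0.2]
```

View pics/s2.png

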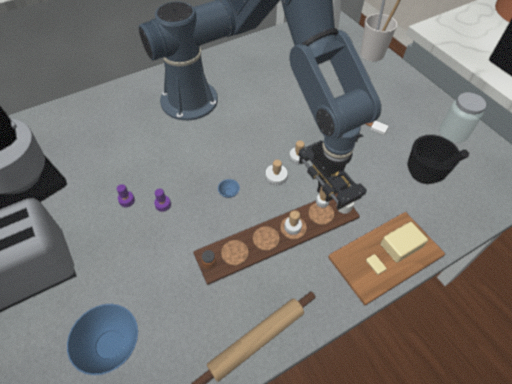

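step_arm:
  targets:
    - {"dx": 0.0015,"dy": 0.0028,"dz": 0.015,"rx": 0,"ry": 0,"rz": 0}
    - {"dx": 0.0015,"dy": 0.0028,"dz": 0.03,"rx": 0,"ry": 0,"rz": 0}
    - {"dx": 0.0015,"dy": 0.0028,"dz": 0.042,"rx": 0,"ry": 0,"rz": 0}
    - {"dx": 0.0015,"dy": 0.0028,"dz": 0.045,"rx": 0,"ry": 0,"rz": 0}
    - {"dx": 0.0015,"dy": 0.0028,"dz": 0.046,"rx": 0,"ry": 0,"rz": 0}

```text
time: 12.8
position: [0.6498, 0.1202, 0.0836]
tool_rot: [0.708, 0.706, -0.002, 0.0]
ft_force: [0.2, 1.3, -1.0]
grip_width: 0.0273
```

```bash
python3 go.py .6485 .12 .0772
```

```text
t 12.8 pos [0.6498 0.1202 0.0836] w 0.0273 F [ 0.2  1.3 -1. ] q6 0.02
d [-0.2 -1.3  6.4] rot [-0.1  0.2 -0.2]
```

step_arm:
  targets:
    - {"dx": 0,"dy": -0.001,"dz": 0.003,"rx": 0,"ry": 0,"rz": 0}
    - {"dx": 0,"dy": -0.001,"dz": 0.005,"rx": 0,"ry": 0,"rz": 0}
    - {"dx": 0,"dy": -0.001,"dz": 0.0065,"rx": 0,"ry": 0,"rz": 0}
    - {"dx": 0,"dy": -0.001,"dz": 0.0065,"rx": 0,"ry": 0,"rz": 0}
    - {"dx": 0,"dy": -0.001,"dz": 0.0065,"rx": 0,"ry": 0,"rz": 0}

```text
time: 13.42
position: [0.649, 0.1202, 0.0773]
tool_rot: [0.708, 0.706, -0.002, 0.001]
ft_force: [-0.5, -0.4, -0.6]
grip_width: 0.0273
```

```bash
python3 go.py .6485 .12 .0772
```

```text
t 13.43 pos [0.649  0.1202 0.0773] w 0.0273 F [-0.5 -0.4 -0.6] q6 0.02
d [-0.2 -0.5  0.1] rot [-0.1  0.2 -0.2]
```

step_arm:
  targets:
    - {"dx": 0,"dy": 0,"dz": 0.0005,"rx": 0,"ry": 0,"rz": 0}
    - {"dx": 0,"dy": 0,"dz": 0.0005,"rx": 0,"ry": 0,"rz": 0}
    - {"dx": 0,"dy": 0,"dz": 0.0005,"rx": 0,"ry": 0,"rz": 0}
    - {"dx": 0,"dy": 0,"dz": 0.0005,"rx": 0,"ry": 0,"rz": 0}
    - {"dx": 0,"dy": 0,"dz": 0.0005,"rx": 0,"ry": 0,"rz": 0}
  gripper: 0.65

```text
time: 14.05
position: [0.6489, 0.1202, 0.0768]
tool_rot: [0.708, 0.706, -0.002, 0.001]
ft_force: [-0.6, -0.6, -0.2]
grip_width: 0.0561
```

step_arm:
  targets:
    - {"dx": 0,"dy": 0,"dz": -0.015,"rx": 0,"ry": 0,"rz": 0}
    - {"dx": 0,"dy": 0,"dz": -0.035,"rx": 0,"ry": 0,"rz": 0}
    - {"dx": 0,"dy": -0.01,"dz": -0.06,"rx": 0,"ry": 0,"rz": 0}
    - {"dx": 0,"dy": -0.035,"dz": -0.08,"rx": 0,"ry": 0,"rz": 0}
    - {"dx": 0.01,"dy": -0.07,"dz": -0.09,"rx": 0,"ry": 0,"rz": 0}

```text
time: 14.68
position: [0.5807, 0.1303, 0.1701]
tool_rot: [0.709, 0.705, 0.001, 0.003]
ft_force: [-0.2, -1.4, -0.4]
grip_width: 0.0563
```

```bash
python3 go.py .428 .1895 .16
```

```text
t 14.68 pos [0.5807 0.1303 0.1701] w 0.0563 F [-0.2 -1.4 -0.4] q6 0.04
d [  58.5 -153.     9.2] rot [ 0.3  0.2 -0.3]
```

step_arm:
  targets:
    - {"dx": 0.013,"dy": -0.035,"dz": 0.002,"rx": 0,"ry": 0,"rz": 0}
    - {"dx": 0.028,"dy": -0.073,"dz": 0.004,"rx": 0,"ry": 0,"rz": 0}
    - {"dx": 0.045,"dy": -0.115,"dz": 0.008,"rx": 0,"ry": 0,"rz": 0}
    - {"dx": 0.0585,"dy": -0.153,"dz": 0.01,"rx": 0,"ry": 0,"rz": 0}
    - {"dx": 0.0585,"dy": -0.153,"dz": 0.01,"rx": 0,"ry": 0,"rz": 0}

```text
time: 15.3
position: [0.4247, 0.1902, 0.1604]
tool_rot: [0.708, 0.706, -0.0, 0.002]
ft_force: [-0.3, 0.6, 0.3]
grip_width: 0.0567
```

```bash
python3 go.py .428 .1895 .053;python3 -c "
from h import *
c=snap('wrist','w4.png');cv2.imwrite('pics/w4c.png',cv2.resize(c['img'][100:230,150:400],None,fx=3.2,fy=3.2))"
```

```text
t 15.3 pos [0.4247 0.1902 0.1604] w 0.0567 F [-0.3  0.6  0.3] q6 0.19
d [ -0.3   3.1 107.4] rot [ 0.1  0.2 -0.1]
```

View pics/w4c.png

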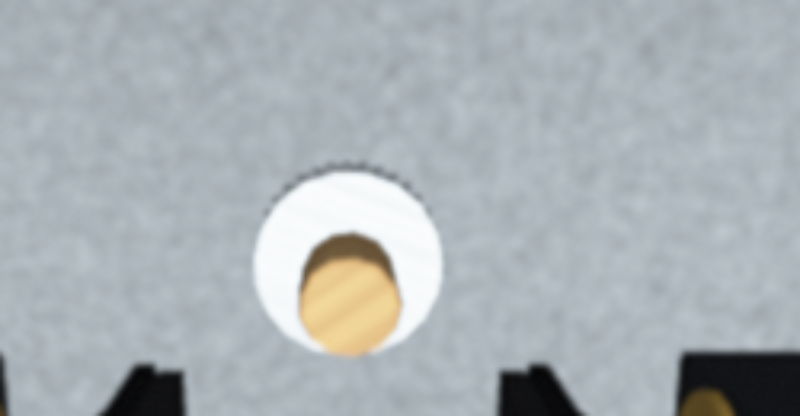

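```bash
python3 -c "
from h import *
c=dict(np.load('pics/w4.npz'));print(onplane(c,259.5,195.2,.07))
print('disc w',onplane(c,150+443/3.2,100+265/3.2,.022)-onplane(c,150+254/3.2,100+265/3.2,.022))"
```

```text
[0.42666575 0.19209878 0.07      ]
disc w [ 0.05755698 -0.00011814  0.        ]
```

step_arm:
  targets:
    - {"dx": 0,"dy": 0.002,"dz": 0.025,"rx": 0,"ry": 0,"rz": 0}
    - {"dx": 0,"dy": 0.0025,"dz": 0.05,"rx": 0,"ry": 0,"rz": 0}
    - {"dx": 0,"dy": 0.0025,"dz": 0.08,"rx": 0,"ry": 0,"rz": 0}
    - {"dx": 0,"dy": 0.0025,"dz": 0.107,"rx": 0,"ry": 0,"rz": 0}
    - {"dx": 0,"dy": 0.0025,"dz": 0.107,"rx": 0,"ry": 0,"rz": 0}

```text
time: 15.98
position: [0.432, 0.1894, 0.0528]
tool_rot: [0.708, 0.706, 0.001, 0.003]
ft_force: [-0.8, 0.1, 0.1]
grip_width: 0.0563
```

step_arm:
  targets:
    - {"dx": 0,"dy": 0,"dz": 0,"rx": 0,"ry": 0,"rz": 0}
    - {"dx": 0,"dy": 0,"dz": 0,"rx": 0,"ry": 0,"rz": 0}
    - {"dx": 0,"dy": 0,"dz": 0,"rx": 0,"ry": 0,"rz": 0}
    - {"dx": 0,"dy": 0,"dz": 0,"rx": 0,"ry": 0,"rz": 0}
    - {"dx": 0,"dy": 0,"dz": 0,"rx": 0,"ry": 0,"rz": 0}
  gripper: 0

```text
time: 16.6
position: [0.4313, 0.1894, 0.0534]
tool_rot: [0.708, 0.706, 0.001, 0.003]
ft_force: [-3.0, -0.4, 6.6]
grip_width: 0.0268
```

```bash
python3 go.py .6387 -.062 .18
```

```text
t 16.6 pos [0.4313 0.1894 0.0534] w 0.0268 F [-3.  -0.4  6.6] q6 0.19
d [-251.   208.9 -124.7] rot [ 0.3  0.2 -0.2]
```

step_arm:
  targets:
    - {"dx": 0,"dy": 0,"dz": -0.02,"rx": 0,"ry": 0,"rz": 0}
    - {"dx": 0,"dy": 0,"dz": -0.05,"rx": 0,"ry": 0,"rz": 0}
    - {"dx": 0,"dy": 0.01,"dz": -0.08,"rx": 0,"ry": 0,"rz": 0}
    - {"dx": -0.02,"dy": 0.03,"dz": -0.11,"rx": 0,"ry": 0,"rz": 0}
    - {"dx": -0.05,"dy": 0.05,"dz": -0.128,"rx": 0,"ry": 0,"rz": 0}

```text
time: 17.23
position: [0.4818, 0.1397, 0.1835]
tool_rot: [0.708, 0.707, 0.002, 0.004]
ft_force: [0.5, -0.1, -1.8]
grip_width: 0.027
```

step_arm:
  targets:
    - {"dx": -0.035,"dy": 0.027,"dz": 0,"rx": 0,"ry": 0,"rz": 0}
    - {"dx": -0.07,"dy": 0.055,"dz": 0,"rx": 0,"ry": 0,"rz": 0}
    - {"dx": -0.105,"dy": 0.083,"dz": 0,"rx": 0,"ry": 0,"rz": 0}
    - {"dx": -0.14,"dy": 0.11,"dz": 0,"rx": 0,"ry": 0,"rz": 0}
    - {"dx": -0.17,"dy": 0.135,"dz": 0,"rx": 0,"ry": 0,"rz": 0}

```text
time: 17.85
position: [0.6173, -0.032, 0.1848]
tool_rot: [0.708, 0.706, 0.002, 0.004]
ft_force: [-1.3, -0.5, -1.9]
grip_width: 0.0269
```

```bash
python3 go.py .6387 -.063 .13
```

```text
t 17.85 pos [ 0.6173 -0.032   0.1848] w 0.0269 F [-1.3 -0.5 -1.9] q6 -0.23
d [-30.8  20.9  55.1] rot [ 0.5  0.2 -0.1]
```

step_arm:
  targets:
    - {"dx": -0.017,"dy": 0.012,"dz": 0.005,"rx": 0.5,"ry": 0,"rz": 0}
    - {"dx": -0.0308,"dy": 0.0209,"dz": 0.015,"rx": 0.5,"ry": 0,"rz": 0}
    - {"dx": -0.0308,"dy": 0.0209,"dz": 0.035,"rx": 0.5,"ry": 0,"rz": 0}
    - {"dx": -0.0308,"dy": 0.0209,"dz": 0.055,"rx": 0.5,"ry": 0,"rz": 0}
    - {"dx": -0.0308,"dy": 0.0209,"dz": 0.055,"rx": 0.5,"ry": 0,"rz": 0}

```text
time: 18.48
position: [0.6366, -0.0623, 0.1277]
tool_rot: [0.708, 0.706, -0.002, -0.001]
ft_force: [-1.0, 0.3, -1.5]
grip_width: 0.0272
```

```bash
python3 go.py .6387 -.063 .0774;python3 -c "
from h import *
c=snap('wrist','w5.png')"
```

```text
t 18.48 pos [ 0.6366 -0.0623  0.1277] w 0.0272 F [-1.   0.3 -1.5] q6 -0.27
d [-0.7  2.4 50.3] rot [-0.3  0.1 -0.1]
```

View pics/w5.png

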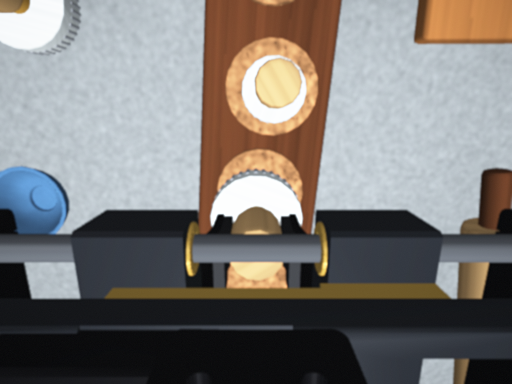

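step_arm:
  targets:
    - {"dx": -0.0007,"dy": 0.0015,"dz": 0.015,"rx": 0,"ry": 0,"rz": 0}
    - {"dx": -0.0007,"dy": 0.0015,"dz": 0.03,"rx": 0,"ry": 0,"rz": 0}
    - {"dx": -0.0007,"dy": 0.0015,"dz": 0.042,"rx": 0,"ry": 0,"rz": 0}
    - {"dx": -0.0007,"dy": 0.0015,"dz": 0.045,"rx": 0,"ry": 0,"rz": 0}
    - {"dx": -0.0007,"dy": 0.0015,"dz": 0.046,"rx": 0,"ry": 0,"rz": 0}

```text
time: 19.15
position: [0.6391, -0.0633, 0.0827]
tool_rot: [0.708, 0.706, -0.002, -0.0]
ft_force: [-0.5, -0.8, -0.8]
grip_width: 0.0276
```

```bash
python3 go.py .6387 -.063 .0774
```

```text
t 19.15 pos [ 0.6391 -0.0633  0.0827] w 0.0276 F [-0.5 -0.8 -0.8] q6 -0.27
d [ 0.3 -0.4  5.3] rot [-0.1  0.1 -0.1]
```

step_arm:
  targets:
    - {"dx": 0,"dy": 0,"dz": 0.002,"rx": 0,"ry": 0,"rz": 0}
    - {"dx": 0,"dy": 0,"dz": 0.004,"rx": 0,"ry": 0,"rz": 0}
    - {"dx": 0,"dy": 0,"dz": 0.0055,"rx": 0,"ry": 0,"rz": 0}
    - {"dx": 0,"dy": 0,"dz": 0.0055,"rx": 0,"ry": 0,"rz": 0}
    - {"dx": 0,"dy": 0,"dz": 0.0055,"rx": 0,"ry": 0,"rz": 0}

```text
time: 19.77
position: [0.6392, -0.0634, 0.0776]
tool_rot: [0.708, 0.706, -0.002, 0.0]
ft_force: [-1.8, -0.2, 2.6]
grip_width: 0.0273
```

```bash
python3 go.py .6387 -.063 .0774
```

```text
t 19.77 pos [ 0.6392 -0.0634  0.0776] w 0.0273 F [-1.8 -0.2  2.6] q6 -0.27
d [ 0.4 -0.5  0.2] rot [-0.1  0.1 -0.1]
```

Contact. Release, rise, and go to stamp69.

step_arm:
  targets:
    - {"dx": 0,"dy": 0,"dz": 0,"rx": 0,"ry": 0,"rz": 0}
    - {"dx": 0,"dy": 0,"dz": 0,"rx": 0,"ry": 0,"rz": 0}
    - {"dx": 0,"dy": 0,"dz": 0,"rx": 0,"ry": 0,"rz": 0}
    - {"dx": 0,"dy": 0,"dz": 0,"rx": 0,"ry": 0,"rz": 0}
    - {"dx": 0,"dy": 0,"dz": 0,"rx": 0,"ry": 0,"rz": 0}
  gripper: 0.65

```text
time: 20.4
position: [0.6392, -0.0633, 0.0775]
tool_rot: [0.708, 0.706, -0.002, -0.0]
ft_force: [-0.2, 0.6, 0.4]
grip_width: 0.0557
```

step_arm:
  targets:
    - {"dx": 0,"dy": 0,"dz": -0.015,"rx": 0,"ry": 0,"rz": 0}
    - {"dx": 0,"dy": 0,"dz": -0.035,"rx": 0,"ry": 0,"rz": 0}
    - {"dx": 0,"dy": -0.01,"dz": -0.06,"rx": 0,"ry": 0,"rz": 0}
    - {"dx": 0.02,"dy": -0.035,"dz": -0.08,"rx": 0,"ry": 0,"rz": 0}
    - {"dx": 0.05,"dy": -0.065,"dz": -0.09,"rx": 0,"ry": 0,"rz": 0}

```text
time: 21.02
position: [0.5754, -0.0135, 0.17]
tool_rot: [0.708, 0.706, -0.0, 0.002]
ft_force: [0.7, -0.0, 0.3]
grip_width: 0.0571
```

```bash
python3 go.py .4575 .0868 .15
```

```text
t 21.02 pos [ 0.5754 -0.0135  0.17  ] w 0.0571 F [ 0.7 -0.   0.3] q6 -0.21
d [ 100.  -118.3   19.4] rot [ 0.1  0.2 -0.2]
```

step_arm:
  targets:
    - {"dx": 0.025,"dy": -0.03,"dz": 0.002,"rx": 0,"ry": 0,"rz": 0}
    - {"dx": 0.05,"dy": -0.06,"dz": 0.005,"rx": 0,"ry": 0,"rz": 0}
    - {"dx": 0.08,"dy": -0.095,"dz": 0.01,"rx": 0,"ry": 0,"rz": 0}
    - {"dx": 0.1,"dy": -0.118,"dz": 0.015,"rx": 0,"ry": 0,"rz": 0}
    - {"dx": 0.1,"dy": -0.118,"dz": 0.015,"rx": 0,"ry": 0,"rz": 0}

```text
time: 21.65
position: [0.4557, 0.0881, 0.155]
tool_rot: [0.707, 0.707, -0.001, 0.001]
ft_force: [-1.4, -0.0, 0.8]
grip_width: 0.0565
```

```bash
python3 go.py .4575 .0868 .053;python3 -c "
from h import *
c=snap('wrist','w6.png');cv2.imwrite('pics/w6c.png',cv2.resize(c['img'][100:230,150:400],None,fx=3.2,fy=3.2))"
```

```text
t 21.65 pos [0.4557 0.0881 0.155 ] w 0.0565 F [-1.4 -0.   0.8] q6 -0.04
d [ -1.    1.8 102. ] rot [ 0.   0.2 -0.1]
```

View pics/w6c.png

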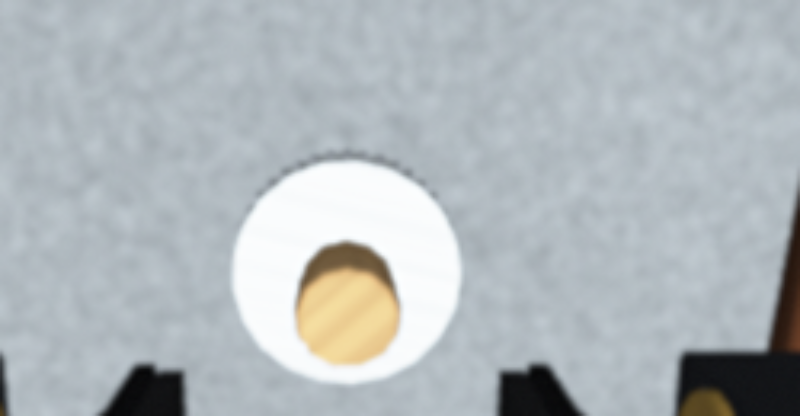

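```bash
python3 -c "
from h import *
c=dict(np.load('pics/w6.npz'));print(onplane(c,258.6,198.3,.07))"
```

```text
[0.45673947 0.0889196  0.07      ]
```

step_arm:
  targets:
    - {"dx": 0,"dy": 0.001,"dz": 0.025,"rx": 0,"ry": 0,"rz": 0}
    - {"dx": 0,"dy": 0.001,"dz": 0.05,"rx": 0,"ry": 0,"rz": 0}
    - {"dx": 0,"dy": 0.001,"dz": 0.08,"rx": 0,"ry": 0,"rz": 0}
    - {"dx": 0,"dy": 0.001,"dz": 0.102,"rx": 0,"ry": 0,"rz": 0}
    - {"dx": 0,"dy": 0.001,"dz": 0.102,"rx": 0,"ry": 0,"rz": 0}

```text
time: 22.32
position: [0.4608, 0.086, 0.0525]
tool_rot: [0.708, 0.706, 0.0, 0.003]
ft_force: [-0.8, -0.4, 0.9]
grip_width: 0.0562
```

step_arm:
  targets:
    - {"dx": 0,"dy": 0,"dz": 0,"rx": 0,"ry": 0,"rz": 0}
    - {"dx": 0,"dy": 0,"dz": 0,"rx": 0,"ry": 0,"rz": 0}
    - {"dx": 0,"dy": 0,"dz": 0,"rx": 0,"ry": 0,"rz": 0}
    - {"dx": 0,"dy": 0,"dz": 0,"rx": 0,"ry": 0,"rz": 0}
    - {"dx": 0,"dy": 0,"dz": 0,"rx": 0,"ry": 0,"rz": 0}
  gripper: 0

```text
time: 22.95
position: [0.4596, 0.0861, 0.0529]
tool_rot: [0.708, 0.706, -0.001, 0.002]
ft_force: [-3.4, -1.2, 5.1]
grip_width: 0.0276
```

```bash
python3 go.py .634 -.1574 .18
```

```text
t 22.95 pos [0.4596 0.0861 0.0529] w 0.0276 F [-3.4 -1.2  5.1] q6 -0.04
d [-243.5  175.3 -125.9] rot [ 0.1  0.2 -0.2]
```

step_arm:
  targets:
    - {"dx": 0,"dy": 0,"dz": -0.02,"rx": 0,"ry": 0,"rz": 0}
    - {"dx": 0,"dy": 0,"dz": -0.05,"rx": 0,"ry": 0,"rz": 0}
    - {"dx": -0.01,"dy": 0,"dz": -0.08,"rx": 0,"ry": 0,"rz": 0}
    - {"dx": -0.035,"dy": 0.01,"dz": -0.11,"rx": 0,"ry": 0,"rz": 0}
    - {"dx": -0.065,"dy": 0.03,"dz": -0.13,"rx": 0,"ry": 0,"rz": 0}

```text
time: 23.58
position: [0.489, 0.0215, 0.1845]
tool_rot: [0.708, 0.707, -0.0, 0.002]
ft_force: [0.1, 0.3, -2.2]
grip_width: 0.0272
```

step_arm:
  targets:
    - {"dx": -0.03,"dy": 0.025,"dz": 0,"rx": 0,"ry": 0,"rz": 0}
    - {"dx": -0.065,"dy": 0.052,"dz": 0,"rx": 0,"ry": 0,"rz": 0}
    - {"dx": -0.1,"dy": 0.08,"dz": 0,"rx": 0,"ry": 0,"rz": 0}
    - {"dx": -0.135,"dy": 0.108,"dz": 0,"rx": 0,"ry": 0,"rz": 0}
    - {"dx": -0.165,"dy": 0.132,"dz": 0,"rx": 0,"ry": 0,"rz": 0}

```text
time: 24.2
position: [0.6217, -0.1451, 0.1849]
tool_rot: [0.708, 0.706, -0.0, 0.002]
ft_force: [-0.0, -0.3, -2.6]
grip_width: 0.0272
```

```bash
python3 go.py .634 -.159 .13
```

```text
t 24.2 pos [ 0.6217 -0.1451  0.1849] w 0.0272 F [-0.  -0.3 -2.6] q6 -0.4
d [-13.7  12.2  55. ] rot [ 0.2  0.2 -0.1]
```

step_arm:
  targets:
    - {"dx": -0.0137,"dy": 0.0122,"dz": 0.005,"rx": 0,"ry": 0,"rz": 0}
    - {"dx": -0.0137,"dy": 0.0122,"dz": 0.015,"rx": 0,"ry": 0,"rz": 0}
    - {"dx": -0.0137,"dy": 0.0122,"dz": 0.035,"rx": 0,"ry": 0,"rz": 0}
    - {"dx": -0.0137,"dy": 0.0122,"dz": 0.055,"rx": 0,"ry": 0,"rz": 0}
    - {"dx": -0.0137,"dy": 0.0122,"dz": 0.055,"rx": 0,"ry": 0,"rz": 0}

```text
time: 24.82
position: [0.6313, -0.157, 0.1274]
tool_rot: [0.707, 0.707, -0.001, -0.001]
ft_force: [-0.8, -0.7, -1.6]
grip_width: 0.0273
```

```bash
python3 go.py .634 -.159 .0774;python3 -c "
from h import *
c=snap('wrist','w7.png')"
```

```text
t 24.82 pos [ 0.6313 -0.157   0.1274] w 0.0273 F [-0.8 -0.7 -1.6] q6 -0.41
d [-2.   2.8 50. ] rot [-0.2  0.  -0.1]
```

View pics/w7.png

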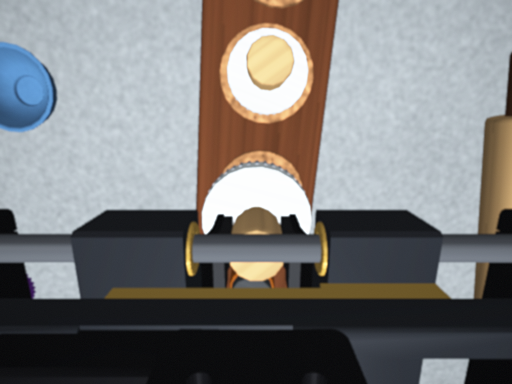

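step_arm:
  targets:
    - {"dx": -0.0015,"dy": 0.002,"dz": 0.015,"rx": 0,"ry": 0,"rz": 0}
    - {"dx": -0.0015,"dy": 0.002,"dz": 0.03,"rx": 0,"ry": 0,"rz": 0}
    - {"dx": -0.0015,"dy": 0.002,"dz": 0.042,"rx": 0,"ry": 0,"rz": 0}
    - {"dx": -0.0015,"dy": 0.002,"dz": 0.045,"rx": 0,"ry": 0,"rz": 0}
    - {"dx": -0.0015,"dy": 0.002,"dz": 0.046,"rx": 0,"ry": 0,"rz": 0}

```text
time: 25.5
position: [0.6345, -0.1592, 0.0825]
tool_rot: [0.708, 0.707, -0.001, 0.001]
ft_force: [-0.4, 0.0, -2.1]
grip_width: 0.027
```

```bash
python3 go.py .634 -.159 .077
```

```text
t 25.5 pos [ 0.6345 -0.1592  0.0825] w 0.027 F [-0.4  0.  -2.1] q6 -0.41
d [ 0.2 -0.5  5.5] rot [-0.   0.1 -0.1]
```

step_arm:
  targets:
    - {"dx": 0,"dy": 0,"dz": 0.002,"rx": 0,"ry": 0,"rz": 0}
    - {"dx": 0,"dy": 0,"dz": 0.004,"rx": 0,"ry": 0,"rz": 0}
    - {"dx": 0,"dy": 0,"dz": 0.0057,"rx": 0,"ry": 0,"rz": 0}
    - {"dx": 0,"dy": 0,"dz": 0.0057,"rx": 0,"ry": 0,"rz": 0}
    - {"dx": 0,"dy": 0,"dz": 0.0057,"rx": 0,"ry": 0,"rz": 0}

```text
time: 26.12
position: [0.6347, -0.1592, 0.077]
tool_rot: [0.707, 0.707, -0.001, 0.001]
ft_force: [-1.1, -0.3, -0.4]
grip_width: 0.0272
```

step_arm:
  targets:
    - {"dx": 0,"dy": 0,"dz": 0,"rx": 0,"ry": 0,"rz": 0}
    - {"dx": 0,"dy": 0,"dz": 0,"rx": 0,"ry": 0,"rz": 0}
    - {"dx": 0,"dy": 0,"dz": 0,"rx": 0,"ry": 0,"rz": 0}
    - {"dx": 0,"dy": 0,"dz": 0,"rx": 0,"ry": 0,"rz": 0}
    - {"dx": 0,"dy": 0,"dz": 0,"rx": 0,"ry": 0,"rz": 0}
  gripper: 0.65

```text
time: 26.75
position: [0.6347, -0.1592, 0.077]
tool_rot: [0.708, 0.707, -0.001, 0.001]
ft_force: [-0.1, -0.4, 0.2]
grip_width: 0.0556
```

step_arm:
  targets:
    - {"dx": 0,"dy": 0,"dz": -0.015,"rx": 0,"ry": 0,"rz": 0}
    - {"dx": 0,"dy": 0,"dz": -0.035,"rx": 0,"ry": 0,"rz": 0}
    - {"dx": 0,"dy": -0.01,"dz": -0.07,"rx": 0,"ry": 0,"rz": 0}
    - {"dx": 0,"dy": -0.045,"dz": -0.11,"rx": 0,"ry": 0,"rz": 0}
    - {"dx": 0,"dy": -0.09,"dz": -0.13,"rx": 0,"ry": 0,"rz": 0}

```text
time: 27.38
position: [0.546, -0.1598, 0.2111]
tool_rot: [0.707, 0.707, 0.001, 0.004]
ft_force: [-1.1, -1.1, 0.7]
grip_width: 0.0565
```

step_arm:
  targets:
    - {"dx": -0.03,"dy": -0.03,"dz": 0,"rx": 0,"ry": 0,"rz": 0}
    - {"dx": -0.06,"dy": -0.06,"dz": 0,"rx": 0,"ry": 0,"rz": 0}
    - {"dx": -0.09,"dy": -0.09,"dz": 0,"rx": 0,"ry": 0,"rz": 0}
    - {"dx": -0.12,"dy": -0.1,"dz": 0,"rx": 0,"ry": 0,"rz": 0}
    - {"dx": -0.12,"dy": -0.1,"dz": 0,"rx": 0,"ry": 0,"rz": 0}

```text
time: 28.0
position: [0.4459, -0.2823, 0.213]
tool_rot: [0.708, 0.706, 0.0, 0.006]
ft_force: [-0.6, 0.1, 1.1]
grip_width: 0.0567
```

```bash
python3 - <<'E'
from m import *
c=snap('top','top2.png');s=snap('scene','s3.png')
img=c['img']; hsv=cv2.cvtColor(img,cv2.COLOR_BGR2HSV).astype(int)
H,S,V=hsv[...,0],hsv[...,1],hsv[...,2]
a=np.hstack([]) 
cv2.imwrite('pics/b2.png',cv2.resize(img[115:180,160:350],None,fx=4.2,fy=4.2,interpolation=cv2.INTER_CUBIC))
cv2.imwrite('pics/s3c.png',cv2.resize(s['img'][170:300,180:380],None,fx=4,fy=4,interpolation=cv2.INTER_CUBIC))
roi=np.zeros(H.shape,bool); roi[120:175,165:345]=1
print('discs');blobs(roi&(V>155)&(S<50),c,.046)
E
```

```text
Traceback (most recent call last):
ValueError: need at least one array to concatenate
```

```bash
python3 - <<'E'
from m import *
c=dict(np.load('pics/top2.npz'));s=dict(np.load('pics/s3.npz'))
img=c['img']; hsv=cv2.cvtColor(img,cv2.COLOR_BGR2HSV).astype(int)
H,S,V=hsv[...,0],hsv[...,1],hsv[...,2]
cv2.imwrite('pics/b2.png',cv2.resize(img[115:180,160:350],None,fx=4.2,fy=4.2,interpolation=cv2.INTER_CUBIC))
cv2.imwrite('pics/s3c.png',cv2.resize(s['img'][170:300,180:380],None,fx=4,fy=4,interpolation=cv2.INTER_CUBIC))
roi=np.zeros(H.shape,bool); roi[120:175,165:345]=1
print('discs');blobs(roi&(V>155)&(S<50),c,.046)
E
```

```text
discs
224 18 16 cent [181.5 139.7] bbox (np.float64(181.5), np.float64(139.5)) [0.6655 0.193  0.046 ] [0.666 0.193 0.046]
273 22 21 cent [271.5 147.5] bbox (np.float64(271.5), np.float64(147.0)) [ 0.6377 -0.0616  0.046 ] [ 0.6391 -0.0616  0.046 ]
397 24 25 cent [305.3 148.3] bbox (np.float64(305.5), np.float64(148.0)) [ 0.6333 -0.1571  0.046 ] [ 0.6342 -0.1578  0.046 ]
138 17 15 cent [242.9 146.4] bbox (np.float64(243.0), np.float64(145.0)) [0.6427 0.0193 0.046 ] [0.6465 0.019  0.046 ]
62 12 11 cent [209.7 147.7] bbox (np.float64(208.5), np.float64(146.0)) [0.6408 0.1134 0.046 ] [0.6458 0.1168 0.046 ]
```

View pics/b2.png

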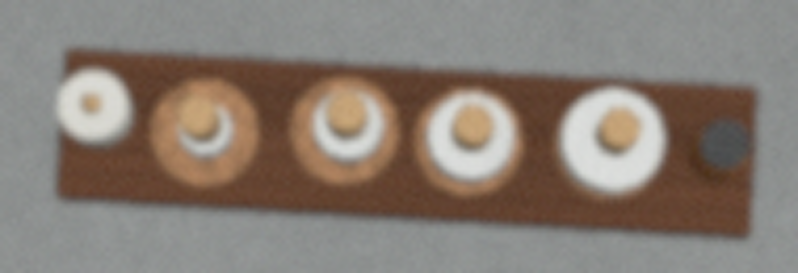

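View pics/s3c.png

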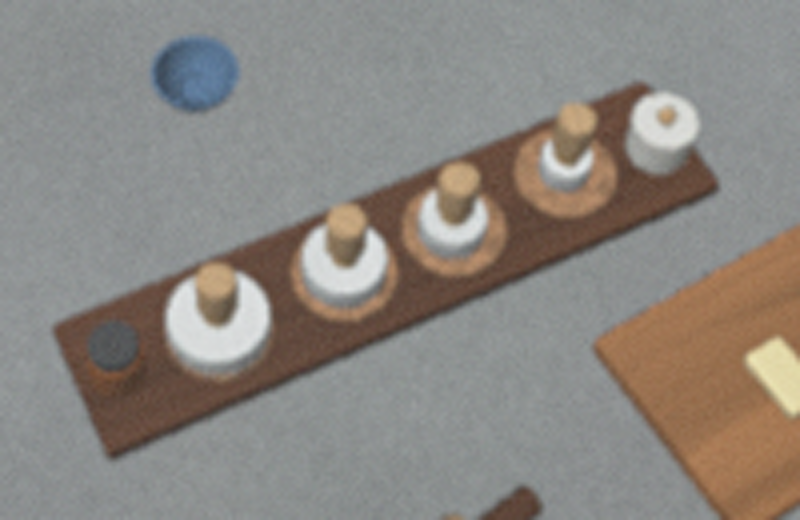

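The four stamps stand upright and centred on their pads in size order. In the scene crop they sit at about (217,320), (345,265), (453,215) and (568,160). The salt pot (665,130) and the spice jar (112,350) are unmoved.

```bash
python3 -c "
from rig import robot,telemetry
print(telemetry.get_obs()['time'],robot.hand_in())"
```

```text
the job is handed in; nothing more can be done
28.1 None
```

All four stamps are on the board in size order. The 36 mm stamp is on pad1 next to the salt pot, then 47 mm on pad2, 58 mm on pad3 and 69 mm on pad4. I handed the job in at 28.1 s with the gripper clear of everything; hand-in gives no verdict.

- **Centring:** in the last top picture the 58 and 69 mm discs were within about 2 mm of their pad centres. The 47 and 36 mm discs read up to 5 mm off by bounding box and up to 10 mm by centroid, because the handle hides part of the disc. The gripper's position at release put those two within about 1 mm.
- **Upright:** all four looked upright in the last scene picture. I judged this by eye and did not measure the angle.
- **Salt pot and spice jar:** the salt pot's measured image position is unchanged. The spice jar looks unchanged by eye.
- **Failures:** one move call was refused because it left out the rotation values, and nothing moved. One picture-analysis script crashed and I re-ran it on the saved images.

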